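# Slip a blank plant label under the spring clip of the label board

## Task

Get the blank white label that lies on the plywood board ready for writing: press the spring clip's thumb plate down with one fingertip and, while you hold it down, push the label with the other fingertip in beneath the jaw until its long edge is fully home against the clip's two ears, then let the clip close on it and take the hand away. Only press and push: do not pick the label up or lift it off the board, and leave the pots, pencil, spare labels and tools where they are.

Things in the scene. Friction and masses are not known exactly. Their poses are not given: they have to be found in the camera images.
- board: label-writing board of bare plywood, 165 x 200 mm, 18 mm thick, screwed to the table. Origin: centre of its underside, on the table; x runs from the robot's side towards the edge that carries the spring clip (the way a label is pushed in), y to the left along the clip, z up. It may lie turned up to 25 degrees either way about the vertical.
- stop (a point): point on the board's top face midway between the clip's two ears, in the plane of their front faces (64 mm along board x from the board's centre, 18 mm above the table); axes as the board's. The ears are upright steel tabs 27.5 mm to either side in y, 3 mm thick, 11.5 mm high, 18 mm long: they carry the clip's pivot and stop the label's edge.
- hinge (a point): middle of the clip's hinge line, which runs along board y 10 mm beyond point stop and 6 mm above the board's top face; axes as the board's. The board ends 8.5 mm beyond it, so most of the thumb plate overhangs the board's edge, with nothing but the table 18 mm lower beneath.
- thumb (a point): point on the top of the clip's thumb plate, mid width, 22 mm beyond the hinge line; it moves with the clip. Shut, it lies 9.4 mm above the board's top face. The plate is flat steel, 46 mm wide (y), 1.6 mm thick, from 4 to 40 mm beyond the hinge line, rising 5 degrees outwards when shut. Pressing here takes 2 to 3 N at first, 5 to 7 N well open, more nearer the hinge; a fingertip can slide along it.
- lip (a point): lowest point of the jaw's rolled lip (4 mm thick, 46 mm wide), at mid width, 20 mm from the hinge line on the robot's side, 10 mm before the ears; it moves with the clip and rests on the board when shut. Jaw and thumb plate are one rocking piece. Pushing the label against the shut lip only presses it tighter.
- clip (a joint): turn of the spring clip in rad: 0 shut (lip on the board), grows as the thumb plate is pressed, 0.62 at its end stop. The lip is 5 mm up, just the label's thickness, at 0.25, 7 mm at 0.35, 8.5 mm at 0.42. A spring shuts it when it is let go; shut on the label it reads about 0.25.
- label: blank plant label: a stiff white plastic plate 34 mm (its x) x 84 mm (its y) x 5 mm thick, about 20 g, lying flat and loose on the board before the clip, long edges roughly parallel to the lip, up to 25 mm short of it. Origin: centre of its underside; z up. Home under the clip its origin lies 17 mm before point stop.
- pot_a: empty black plastic plant pot with a paper tag, 104 mm across the rim, 98 mm high, standing loose beside the board; origin: centre of its underside.
- pot_b: empty black plastic plant pot with a paper tag, 96 mm across the rim, 88 mm high, standing loose beside the board; origin: centre of its underside.
- pot_c: empty brick-red plastic plant pot with a paper tag, 100 mm across the rim, 92 mm high, standing loose beside the board; origin: centre of its underside.
- pencil: flat carpenter's pencil, 170 x 10 x 8 mm, lying loose across the board near its edge on the robot's side, along board y; origin: centre of its underside.
- spares: stack of three spare labels of the same kind, 15 mm high, lying loose on the table beside the board; origin: centre of its underside.
- dibber: turned wooden dibber, 185 mm long, 26 mm thick, lying loose on the table at the robot's left; origin: under its middle.
- trowel: hand trowel with wooden handle, 320 mm long, 30 mm high, lying loose on the table at the robot's right; origin: on the table under the root of the blade.
There are look-alikes about, which are no part of the job. There is more than one size of the label; the job needs the largest.

How it is judged:
On the way, in this order (a step that is already met when the one before it is completed fails the run):
1. a fingertip presses the thumb plate down so that the jaw opens, with the label still outside it (value of joint clip above 0.22 rad and contact force between the fingers and clip above 0.5 N and x of label in the frame of stop below -0.0245 m), for 0.05 s.
2. with the fingertip still holding the thumb plate down, the label is pushed beneath the jaw against the ears (value of joint clip above 0.22 rad and contact force between the fingers and clip above 0.5 N and x of label in the frame of stop above -0.0205 m and y of label in the frame of stop between -0.025 and 0.025 m and z of label in the frame of stop between -0.003 and 0.003 m and angle between the y axis of label and the y axis of board, either way round below 0.1 rad), for 0.1 s.
At the end, for the whole second after the job is handed in: The label lies flat on the board beneath the jaw, its long edge within 3.5 mm of the two ears, square to the clip within 0.1 rad and centred on it within 25 mm; the clip is let go and its jaw grips the label (clip joint 0.20 to 0.32 rad, more than 1 N on the label); label at rest (x of label in the frame of stop above -0.0205 m and y of label in the frame of stop between -0.025 and 0.025 m and z of label in the frame of stop between -0.003 and 0.003 m and angle between the y axis of label and the y axis of board, either way round below 0.1 rad and value of joint clip between 0.2 and 0.32 rad and contact force between clip and label above 1 N and angle between label's own z axis and vertical below 0.06 rad and linear speed of label below 0.01 m/s); the robot touches nothing.
It fails at once if the label is lifted off the board or tipped up (height (world z) of label above 0.028 m or angle between label's own z axis and vertical above 0.35 rad).
It fails at once if a pot, the pencil, the spare labels or a tool is moved by more than 20 mm (distance of any of pot_a, pot_b, pot_c, pencil, spares, dibber, trowel from where it was at the start of the episode above 0.02 m).
It also fails if it takes over 42 s, if anything falls off the work surface, if the arm or the gripper's body presses on something with over 40 N, if the wrist force passes 120 N, or if a joint passes its speed limit or range.

## Robot

A 6-joint arm with a two-finger parallel gripper is mounted at the origin on the work surface. World frame = base frame: x ahead of the robot, y to its left, z up, the work surface at z = 0. Lengths are in m, angles in rad, forces in N, time in s.
With the tool pointing down it reaches from about 0.35 to 0.775 m from the base axis. Payload 7.3 kg.
Tool frame: the origin (TCP) lies between the finger pads; the fingertips stand 8 mm ahead of it and the grasp point (between the pads) lies 11 mm behind it (robot.nose_length is the distance from the TCP to the fingertips, in m); z points along the fingers, y is the line along which they close (so a half turn about z gives the same grasp; the last joint's range is limited). The gripper opens to 92 mm and grips with 3 to 60 N. Pads are 19 mm wide; open, the fingers measure 130 mm over their backs; the gripper's body (75 mm by 190 mm) begins 47 mm behind the grasp point.
Start: joints at [1.125, 0.342, 1.524, -0, 1.275, -0.146], TCP at [0.155, 0.502, 0.235] pointing down, gripper open.
Joint ranges: [-2.53, 2.53], [-0.77, 2.02], [0.04, 2.7], [-1, 4.14], [0.28, 2.66], [-3.11, 3.11]. Speed limits (rad/s): [2.57, 2.57, 3.14, 3.14, 3.14, 3.14].

## Interface

Orientations are given as [roll, pitch, yaw] about the fixed x, y, z axes, in that order (R = Rz(yaw) Ry(pitch) Rx(roll)).
In Python, from cell import robot gives the robot as it stands. The module is installed in compiled form; this text tells all that it offers.
- The arm moves only by the shell command python3 -m jog 'ROWS' [FORCE]. ROWS is JSON, a list that holds one entry, the list of rows, each a list of 5 numbers: the gripper's target within -1 to 1 (fully open at 1, half-way at 0, shut at -1), then the shift along the tool's x, y, z in m, then the turn about the tool's z in rad. A call has 1 to 5 rows; each row is the pose to reach, as a shift and turn from the pose commanded when the call began, along the tool's axes at that moment; what a row does not reach only later rows make up. A row lasts 1/12 s, in which the tool goes at most 41.7 mm and 7.16 degrees, less where a joint would pass 70% of its speed; a pose out of reach is approached as far as the arm can. A call with a gripper value outside its range is refused whole. The fingers move at their own pace and stop on an object; FORCE is the grip in N (left out, the last holds). Time passes only in rows, so rows that repeat a pose let the fingers close. It gives the time, the measured TCP pose, the force, the opening and the grip force at its end, in the units of the state.
- robot.observe(): the state, without advancing time (a new reading comes with each control period).
- robot.read_camera(name): name is "scene" or "side" or "wrist"; returns the picture (480x640x3 uint8, red, green, blue); there is no depth.
- robot.camera_model(name): a dict with "camera_matrix" (3x3 intrinsics, pixels), "dist_coeffs" ([k1, k2, p1, p2, k3] as OpenCV has them; the pictures are not rectified), "position" and "attitude" of the camera in the world; the wrist camera has in their place "mount" (4x4, takes a point from camera to tool coordinates, whose origin is the TCP and whose axes are the flange's). Camera axes: x right, y down, z forward; pixel columns grow to the right and rows downward; lengths in m; the calibration is good to about 2 mm. A picture is of the moment at which its call begins: read the wrist's pose just before it. camera_model takes no time and is no camera call.
- robot.hand_in(): hands the job in; it is judged then, once.
The state is a dict: "time": time; "qpos": joint angles; "qvel": joint speeds; "joint_efforts": joint torques, N m; "tool_pos": TCP position; "tool_rot": TCP orientation; "contact_force": force on the tool from outside, world axes, zero at the start; "torque": the same for the moment, N m; "opening": finger opening in m; "grip_force": force on a finger pad.
Only numpy, scipy, OpenCV 4.12 (cv2) and the standard library are available. Lean on these libraries where they do the work, as an engineer would, in place of code of your own. Each camera call takes 0.05 s, during which the arm holds its last target. There are 200 camera calls.

## Working session

There is one attempt and no reset: what is moved stays moved. The work goes in short steps, Python scripts to look and compute and a shell command to move; the robot and the scene stay as the last step left them, time stands still between calls to the robot, and variables do not carry over. Pictures are saved under pics/ and viewed, at most 10 in all, crops included, and the job is handed in when it is done.

```bash
mkdir -p pics; python3 - <<'E'
from cell import robot
import cv2
o=robot.observe();print(o)
for n in("scene","side","wrist"):
    cv2.imwrite(f"pics/{n}0.png",robot.read_camera(n)[:,:,::-1]);print(n,robot.camera_model(n))
E
```

```text
{'time': 0.0, 'qpos': array([ 1.12498136e+00,  3.42711566e-01,  1.52502596e+00, -1.29998079e-05,
        1.27540434e+00, -1.46030999e-01]), 'qvel': array([ 0.00059957, -0.0001578 ,  0.00025035,  0.00082299,  0.00120194,
       -0.00047303]), 'joint_efforts': array([-4.63854904e-04, -4.31241095e+01, -2.44217652e+01,  7.18839490e-02,
        5.60309656e-02, -6.01935858e-05]), 'tool_pos': array([0.15486261, 0.50121928, 0.23404763]), 'tool_rot': array([-3.14005812e+00, -2.13131757e-04,  2.84181232e+00]), 'contact_force': array([-0.35409721,  0.2983446 ,  0.62119718]), 'torque': array([-0.00244878,  0.02552925,  0.0108298 ]), 'grip_force': 0.0, 'opening': 0.09175482872725656}
scene {'camera_matrix': array([[563.33576241,   0.        , 323.23655533],
       [  0.        , 563.33576241, 231.04715265],
       [  0.        ,   0.        ,   1.        ]]), 'dist_coeffs': array([0.0231413, 0.       , 0.       , 0.       , 0.       ]), 'position': array([ 1.15123078, -0.66157385,  1.0381697 ]), 'attitude': array([-2.41780707e+00, -1.93962062e-03,  7.24726345e-01])}
side {'camera_matrix': array([
[... 267 characters left out ...]
182521, 0.8755386 ]), 'attitude': array([-2.28840866,  0.00378553, -2.91074581])}
wrist {'camera_matrix': array([[368.83086974,   0.        , 319.51234381],
       [  0.        , 368.83086974, 236.31183351],
       [  0.        ,   0.        ,   1.        ]]), 'dist_coeffs': array([-0.02072202,  0.        ,  0.        ,  0.        ,  0.        ]), 'mount': array([[ 3.74868606e-04, -9.52398305e-01, -3.04856242e-01,
         8.17964100e-02],
       [ 9.99999827e-01,  2.18780959e-04,  5.46165385e-04,
         1.14293070e-04],
       [-4.53470246e-04, -3.04856394e-01,  9.52398222e-01,
        -1.49582136e-01],
       [ 0.00000000e+00,  0.00000000e+00,  0.00000000e+00,
         1.00000000e+00]])}
```

View pics/scene0.png

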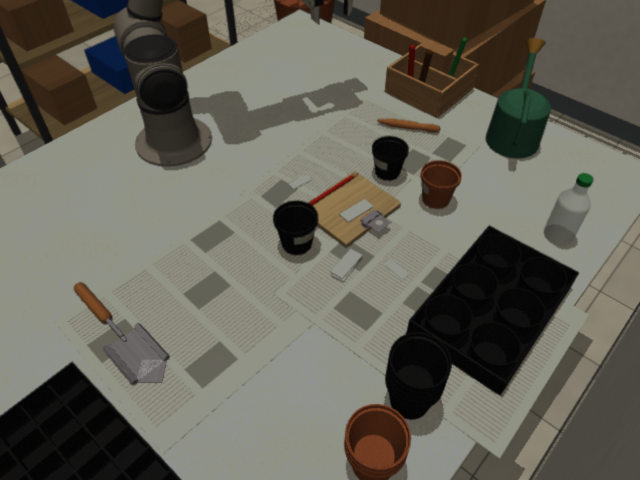

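View pics/side0.png

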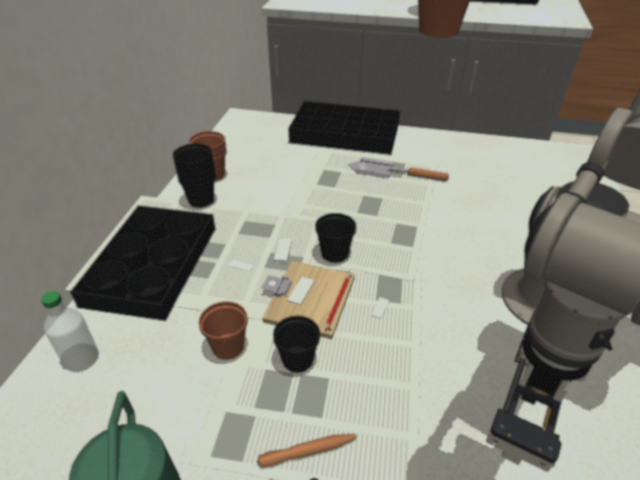

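The scene view shows the board at about (355,208), with the label on it at (357,211) and the clip at (376,222). Black pots stand at (296,228) and (390,158), and a red pot at (440,184). The side view agrees: board (310,298), label (300,290), clip (275,286). I'll measure next.

```bash
cat > h.py <<'E'
import numpy as np, cv2
from scipy.spatial.transform import Rotation as R
from cell import robot
def cam(n,o=None):
    m=robot.camera_model(n)
    if n=="wrist":
        M=np.array(m["mount"]); Rt=R.from_euler('xyz',o["tool_rot"]).as_matrix()
        return m["camera_matrix"],m["dist_coeffs"],Rt@M[:3,:3],Rt@M[:3,3]+o["tool_pos"]
    return m["camera_matrix"],m["dist_coeffs"],R.from_euler('xyz',m["attitude"]).as_matrix(),m["position"]
def rays(c,px):
    u=cv2.undistortPoints(np.float32(px).reshape(-1,1,2),c[0],c[1])[:,0]
    return np.c_[u,np.ones(len(u))]@c[2].T
def plane(c,px,z):
    d=rays(c,px); return c[3]+d*((z-c[3][2])/d[:,2])[:,None]
def proj(c,P):
    P=(np.atleast_2d(P)-c[3])@c[2]
    return cv2.projectPoints(P,np.zeros(3),np.zeros(3),c[0],c[1])[0][:,0]
E
python3 - <<'E'
from h import *
for n,roi in (("scene",(300,165,410,250)),("side",(255,255,360,340))):
    im=cv2.imread(f"pics/{n}0.png");x0,y0,x1,y1=roi
    hsv=cv2.cvtColor(im,cv2.COLOR_BGR2HSV)[y0:y1,x0:x1]
    c=cam(n)
    wood=((hsv[...,0]>10)&(hsv[...,0]<28)&(hsv[...,1]>70)&(hsv[...,2]>60)).astype(np.uint8)
    ct=max(cv2.findContours(wood,0,2)[0],key=cv2.contourArea)
    h=cv2.convexHull(ct)[:,0]+[x0,y0]
    W=plane(c,h,.018)[:,:2].astype(np.float32)
    r=cv2.minAreaRect(W);print(n,"board",r,cv2.boxPoints(r).tolist())
    lab=((hsv[...,1]<50)&(hsv[...,2]>130)).astype(np.uint8)
    for k in cv2.findContours(lab,0,2)[0]:
        if cv2.contourArea(k)>40:
            W=plane(c,k[:,0]+[x0,y0],.023)[:,:2].astype(np.float32)
            print(" white",cv2.contourArea(k),cv2.minAreaRect(W))
    cv2.imwrite(f"pics/c_{n}.png",cv2.resize(im[y0-10:y1+10,x0-10:x1+10],None,fx=5,fy=5,interpolation=2))
a=cv2.imread("pics/c_scene.png");b=cv2.imread("pics/c_side.png");print(a.shape,b.shape)
E
```

```text
scene board ((0.5505123734474182, 0.1207035481929779), (0.207754448056221, 0.1715388000011444), 85.70147705078125) [[0.4571983218193054, 0.02354719489812851], [0.6282545924186707, 0.01068984717130661], [0.643826425075531, 0.2178598940372467], [0.47277015447616577, 0.2307172417640686]]
 white 216.0 ((0.5760877728462219, -0.012504415586590767), (0.04170587286353111, 0.06556259095668793), 87.67450714111328)
 white 272.0 ((0.5711316466331482, 0.11982311308383942), (0.08118007332086563, 0.032094407826662064), 80.63017272949219)
 white 2853.5 ((0.5598102807998657, 0.13376034796237946), (0.2890845835208893, 0.292463481426239), 41.62824630737305)
side board ((0.5468243956565857, 0.13237479329109192), (0.20632155239582062, 0.16388700902462006), 85.69268035888672) [[0.4573643207550049, 0.035659849643707275], [0.6207884550094604, 0.023350924253463745], [0.6362844705581665, 0.22908973693847656], [0.47286033630371094, 0.2413986623287201]]
 white 357.0 ((0.5713316202163696, 0.12165440618991852), (0.0871911570429802, 0.03527560830116272), 80.72805786132812)
 white 3328.5 ((0.5565245151519775, 0.13056212663650513), (0.2650349736213684, 0.2700742483139038), 12.982868194580078)
(525, 650, 3) (525, 625, 3)
```

View pics/c_scene.png

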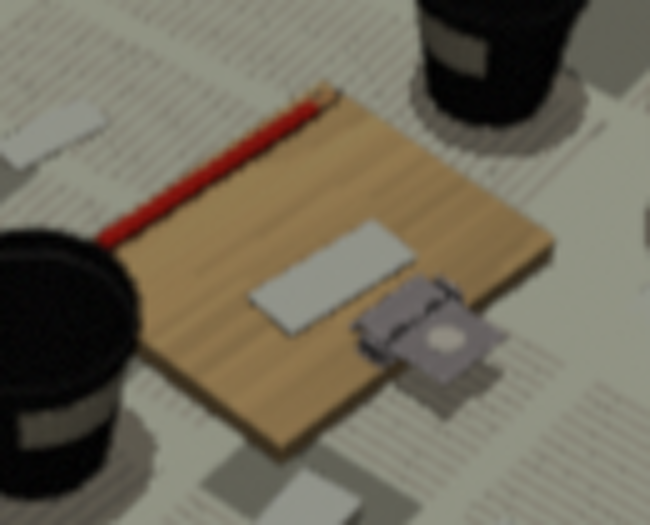

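The crop shows the pencil at the robot's edge, the label just short of the lip, and the clip on the far edge. Both views agree on a board yaw of about -4.3° and a label at (0.571, 0.121). I'll move above it for a closer look.

```bash
for i in 1; do python3 -m jog '[[[1,-0.035,-0.015,0.002,0],[1,-0.07,-0.03,0.004,0],[1,-0.106,-0.046,0.006,0],[1,-0.142,-0.061,0.008,0],[1,-0.177,-0.076,0.01,0]]]'; python3 -m jog '[[[1,-0.035,-0.015,0.002,0],[1,-0.07,-0.03,0.004,0],[1,-0.106,-0.046,0.006,0],[1,-0.142,-0.061,0.008,0],[1,-0.177,-0.076,0.01,0]]]'; python3 -m jog '[[[1,-0.035,-0.015,0.002,0],[1,-0.07,-0.03,0.004,0],[1,-0.106,-0.046,0.006,0],[1,-0.142,-0.061,0.008,0],[1,-0.177,-0.076,0.01,0]]]'; python3 -m jog '[[[1,0,0,0,0.12],[1,0,0,0,0.24],[1,0,0,0,0.36],[1,0,0,0,0.48],[1,0,0,0,0.6]]]'; python3 -m jog '[[[1,0,0,0,0.12],[1,0,0,0,0.24],[1,0,0,0,0.36],[1,0,0,0,0.48],[1,0,0,0,0.6]]]';python3 -m jog '[[[1,0,0,0,0.12],[1,0,0,0,0.146],[1,0,0,0,0.146],[1,0,0,0,0.146]]]'; done
python3 - <<'E'
from h import *
o=robot.observe();print(o["time"],o["tool_pos"],o["tool_rot"],o["qpos"])
im=robot.read_camera("wrist");cv2.imwrite("pics/w1.png",im[:,:,::-1])
for n,pts in (("scene",[(441,172,.092),(391,147,.088),(297,213,.098)]),("side",[(224,316,.092),(297,331,.088),(336,227,.098)])):
    for u,v,z in pts: print(n,plane(cam(n),[(u,v)],z))
E
```

```text
time: 0.57
tool_pos: [0.3026, 0.3753, 0.2245]
tool_rot: [-3.141, -0.0, 2.842]
contact_force: [-0.1, 0.6, -0.3]
opening: 0.0917
grip_force: 0.0
time: 0.98
tool_pos: [0.4495, 0.2502, 0.2145]
tool_rot: [-3.142, -0.0, 2.842]
contact_force: [0.7, 0.6, 0.3]
opening: 0.092
grip_force: 0.0
time: 1.4
tool_pos: [0.5962, 0.1253, 0.2043]
tool_rot: [-3.142, -0.001, 2.841]
contact_force: [0.0, 0.0, 0.5]
opening: 0.0916
grip_force: 0.0
time: 1.82
tool_pos: [0.5949, 0.1267, 0.2042]
tool_rot: [-3.141, -0.001, 2.236]
contact_force: [-0.3, -0.5, 0.5]
opening: 0.0921
grip_force: 0.0
time: 2.23
tool_pos: [0.5948, 0.1269, 0.2043]
tool_rot: [-3.141, -0.0, 1.636]
contact_force: [0.1, -0.4, 0.9]
opening: 0.0916
grip_force: 0.0
time: 2.57
tool_pos: [0.5949, 0.1269, 0.2044]
tool_rot: [-3.141, 0.0, 1.497]
contact_force: [0.5, 0.1, 0.4]
opening: 0.0916
grip_force: 0.0
2.5667 [0.59486335 0.12692928 0.20440925] [-3.14095557e+00  5.47669997e-05  1.49711530e+00] [8.42612677e-02 5.18802122e-01 1.32747302e+00 4.79171686e-05
 1.29595528e+00 1.57929290e-01]
scene [[0.68660396 0.30441225 0.092     ]]
scene [[0.53449416 0.3025953  0.088     ]]
scene [[ 0.52021863 -0.03688944  0.098     ]]
side [[0.68781141 0.29494735 0.092     ]]
side [[0.5321324  0.29623073 0.088     ]]
side [[ 0.52045394 -0.03713262  0.098     ]]
```

View pics/w1.png

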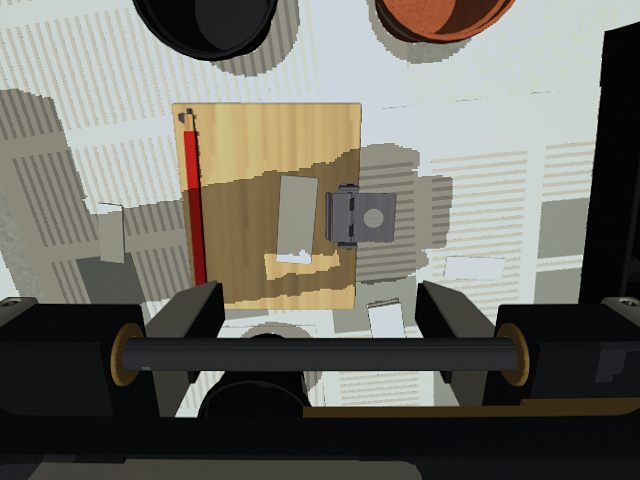

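The wrist view shows board corners near (173,104), (361,103) and (356,308), label corners near (281,175), (318,178), (312,263) and (277,262), and the thumb plate spanning (355–396, 193–242). Next I'll fit precise edges.

```bash
python3 - <<'E'
from h import *
o=robot.observe();c=cam("wrist",o);im=cv2.imread("pics/w1.png")
g=cv2.cvtColor(im,cv2.COLOR_BGR2GRAY);hsv=cv2.cvtColor(im,cv2.COLOR_BGR2HSV)
cor=cv2.cornerSubPix(g,np.float32([[173,104],[361,103],[356,308]]).reshape(-1,1,2),(4,4),(-1,-1),(3,30,.01))[:,0]
P=plane(c,cor,.018)[:,:2];print("corners",cor.tolist(),P.tolist())
print("sizes",np.linalg.norm(P[1]-P[0]),np.linalg.norm(P[2]-P[1]))
e=P[1]-P[2];yaw=np.arctan2(-e[0],e[1]);e2=P[1]-P[0];print("yaw",yaw,np.arctan2(e2[1],e2[0]))
yaw=(yaw+np.arctan2(e2[1],e2[0]))/2
ex=np.array([np.cos(yaw),np.sin(yaw)]);ey=np.array([-ex[1],ex[0]])
far=(P[1]+P[2])/2; stop=far-ex*.0185
print("stop",stop,"from centre",(P[0]+P[2])/2+.064*ex)
roi=np.zeros_like(g);roi[165:275,265:322]=1
lab=((hsv[...,1]<60)&(g>95)).astype(np.uint8)*roi
k=max(cv2.findContours(lab,0,2)[0],key=cv2.contourArea)
r=cv2.minAreaRect(plane(c,k[:,0],.023)[:,:2].astype(np.float32));print("label",r)
for q in cv2.boxPoints(r): print(" corner rel stop",(q-stop)@ex,(q-stop)@ey)
q=np.array(r[0]);print("lab c",(q-stop)@ex,(q-stop)@ey)
T=plane(c,[(355,193),(396,194),(394,242),(354,241),(373,218)],.029)[:,:2]
for q in T: print("thumb",(q-stop)@ex,(q-stop)@ey)
q=o["tool_pos"][:2];print("tcp",(q-stop)@ex,(q-stop)@ey)
d=plane(c,[(328,193),(327,242)],.022)[:,:2]
for q in d: print("lip",(q-stop)@ex,(q-stop)@ey)
E
```

```text
corners [[171.4669647216797, 102.92771911621094], [360.95428466796875, 103.38381958007812], [353.2543640136719, 307.85894775390625]] [[0.4757834823060966, 0.2320731586730827], [0.6385886329800181, 0.21940765913681165], [0.6229960672660071, 0.023335811142660534]]
sizes 0.1632970666131562 0.19669086832231752
yaw -0.0793577453349867 -0.07763907209152006
stop [0.61234932 0.12282246] from centre [0.61319269 0.12268574]
label ((0.5737128853797913, 0.12055704742670059), (0.08337634056806564, 0.03357357904314995), 80.72115325927734)
 corner rel stop -0.05854292910007451 -0.0454321335000607
 corner rel stop -0.02508623551011385 -0.04823053335810923
 corner rel stop -0.018136685226069642 0.03485568171182782
 corner rel stop -0.0515933788160303 0.03765408156987635
lab c -0.03833980716307208 -0.0052882258941164394
thumb 0.015005202905674739 0.02239225890427307
thumb 0.05168693037526087 0.02170932407139708
thumb 0.05289962274257668 -0.023528969939059317
thumb 0.015625164944708368 -0.02274398088401914
thumb 0.03220166102909049 -0.000565558311228554
tcp -0.017699128780421933 0.002733195359900883
lip -0.008915509264336478 0.020894725342352698
lip -0.009291281245956278 -0.026213264495864304
```

The measurements agree: the sizes are within 3 mm and the thumb plate lies where it should. In the stop frame the label is at (-38, -5) mm, turned -4.8°. Next I lower to just above the plate, fingers along board x.

```bash
python3 -m jog '[[[1,-0.0087,-0.004,0.03,0.005],[1,-0.0087,-0.004,0.065,0.005],[1,-0.0087,-0.004,0.1,0.005],[1,-0.0087,-0.004,0.135,0.005],[1,-0.0087,-0.004,0.15,0.005]]]'; python3 -m jog '[[[1,0,0,0.008,0],[1,0,0,0.009,0],[1,0,0,0.009,0]]]' 15
python3 - <<'E'
from h import *
o=robot.observe();print(o["time"],o["tool_pos"],o["tool_rot"])
stop=np.array([.6128,.1228]);y=-.0785;ex=np.array([np.cos(y),np.sin(y)]);ey=np.array([-ex[1],ex[0]])
q=o["tool_pos"][:2]-stop;print("tcp",q@ex,q@ey)
a=robot.read_camera("scene")[150:265,290:430,::-1];b=robot.read_camera("wrist")[:,:,::-1]
cv2.imwrite("pics/m2.png",np.hstack([cv2.resize(a,(440,361),interpolation=2),cv2.resize(b,(360,361))]))
E
```

```text
time: 3.03
tool_pos: [0.5877, 0.1183, 0.0501]
tool_rot: [-3.135, 0.001, 1.492]
contact_force: [-0.0, 0.1, -0.6]
opening: 0.0915
grip_force: 0.0
time: 3.28
tool_pos: [0.5909, 0.1186, 0.0463]
tool_rot: [3.141, -0.0, 1.491]
contact_force: [0.1, -0.5, 0.0]
opening: 0.0923
grip_force: 0.0
3.2833 [0.59093831 0.11863318 0.04627484] [ 3.14069321e+00 -2.18939497e-04  1.49119298e+00]
tcp -0.021467606382735527 -0.005868363799565512
```

View pics/m2.png

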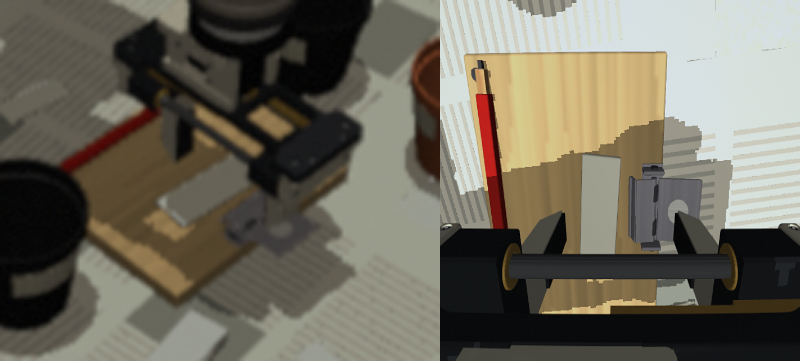

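The fingers straddle the label, the left one on bare wood behind it and the right one over the thumb plate. Now I press.

```bash
python3 -m jog '[[[1,0,0,0.005,0],[1,0,0,0.009,0],[1,0,0,0.012,0],[1,0,0,0.0135,0],[1,0,0,0.0135,0]]]'; python3 -m jog '[[[1,0,0,0.0015,0],[1,0,0,0.003,0],[1,0,0,0.004,0],[1,0,0,0.004,0],[1,0,0,0.004,0]]]'
python3 - <<'E'
from h import *
b=robot.read_camera("wrist")[150:400,200:560,::-1]
cv2.imwrite("pics/m3.png",cv2.resize(b,None,fx=2,fy=2,interpolation=2))
E
```

```text
time: 3.8
tool_pos: [0.591, 0.1186, 0.0326]
tool_rot: [3.14, -0.0, 1.491]
contact_force: [0.3, 0.3, 4.5]
opening: 0.0917
grip_force: 2.3
time: 4.22
tool_pos: [0.5909, 0.1186, 0.0292]
tool_rot: [3.14, -0.0, 1.491]
contact_force: [-1.4, -0.8, 7.8]
opening: 0.0917
grip_force: 3.5
```

View pics/m3.png

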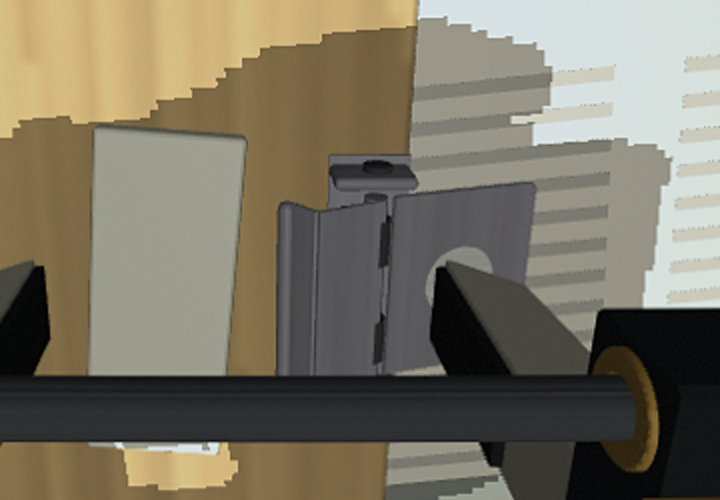

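The jaw is open, with the lip raised and the plate tilted outward, and the label is still outside. I'll press 1 mm more, then close the rear finger while shifting the tool so the thumb finger stays put.

```bash
python3 -m jog '[[[1,0,0,0.001,0],[1,0,0,0.001,0],[0.93,0,0.0016,0.001,0],[0.86,0,0.0032,0.001,0],[0.8,0,0.0046,0.001,0]]]' 15; python3 -m jog '[[[0.75,0,0.0012,0,0],[0.7,0,0.0023,0,0],[0.65,0,0.0035,0,0],[0.6,0,0.0046,0,0],[0.6,0,0.0046,0,0]]]'
python3 - <<'E'
from h import *
b=robot.read_camera("wrist")[150:400,200:560,::-1]
cv2.imwrite("pics/m4.png",cv2.resize(b,None,fx=2,fy=2,interpolation=2))
E
```

```text
time: 4.68
tool_pos: [0.5954, 0.1183, 0.0284]
tool_rot: [3.14, -0.0, 1.491]
contact_force: [-1.9, -0.3, 8.0]
opening: 0.084
grip_force: 3.5
time: 5.1
tool_pos: [0.6004, 0.1179, 0.0284]
tool_rot: [3.139, -0.0, 1.491]
contact_force: [-1.3, -0.6, 8.0]
opening: 0.0735
grip_force: 3.6
```

View pics/m4.png

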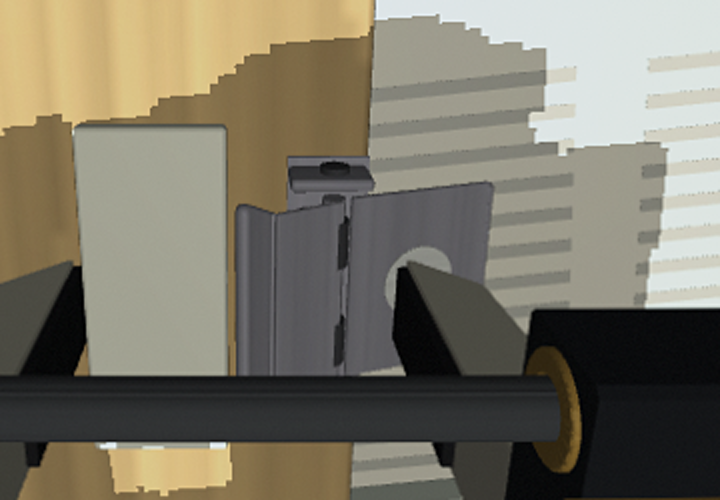

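The label is now square to the lip and being pushed straight, with the clip still held open. I continue.

```bash
python3 -m jog '[[[0.55,0,0.0012,0,0],[0.5,0,0.0023,0,0],[0.45,0,0.0035,0,0],[0.41,0,0.0044,0,0],[0.41,0,0.0044,0,0]]]'; python3 -m jog '[[[0.37,0,0.001,0,0],[0.33,0,0.002,0,0],[0.29,0,0.003,0,0],[0.26,0,0.0035,0,0],[0.26,0,0.0035,0,0]]]';  python3 -m jog '[[[0.22,0,0,0,0],[0.2,0,0,0,0],[0.2,0,0,0,0],[0.2,0,0,0,0]]]'
python3 - <<'E'
from h import *
b=robot.read_camera("wrist")[150:400,200:560,::-1]
cv2.imwrite("pics/m5.png",cv2.resize(b,None,fx=2,fy=2,interpolation=2))
E
```

```text
time: 5.57
tool_pos: [0.6048, 0.1176, 0.0284]
tool_rot: [3.139, -0.0, 1.491]
contact_force: [-0.8, 0.7, 8.3]
opening: 0.065
grip_force: 3.7
time: 5.98
tool_pos: [0.607, 0.1174, 0.0283]
tool_rot: [-3.141, -0.0, 1.491]
contact_force: [-4.7, -0.0, 9.2]
opening: 0.0582
grip_force: 11.1
time: 6.32
tool_pos: [0.6062, 0.1174, 0.0282]
tool_rot: [-3.139, 0.0, 1.491]
contact_force: [-7.0, -0.9, 12.3]
opening: 0.0561
grip_force: 14.5
```

View pics/m5.png

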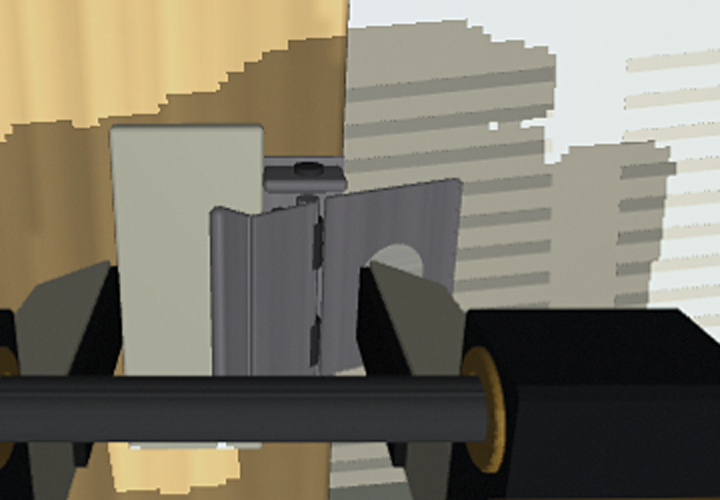

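The label's edge is home: grip force rose to 14.5 N and the rear face computes to -34 mm. Now I back the finger off slightly and lift, so the clip closes.

```bash
python3 -m jog '[[[0.26,0,0,0,0],[0.32,0,0,0,0],[0.32,0,0,0,0],[0.32,0,0,0,0]]]';  python3 -m jog '[[[0.32,0,0,-0.002,0],[0.32,0,0,-0.004,0],[0.32,0,0,-0.007,0],[0.32,0,0,-0.01,0],[0.32,0,0,-0.015,0]]]';  python3 -m jog '[[[0.32,0,0,-0.02,0],[0.32,0,0,-0.05,0],[0.32,0,0,-0.08,0],[0.32,0,0,-0.11,0],[0.32,0,0,-0.14,0]]]'; python3 -m jog '[[[0.32,0.0,-0.02,0,0],[0.32,0.0,-0.02,0,0],[0.32,0,-0.02,0,0]]]'
python3 - <<'E'
from h import *
o=robot.observe();c=cam("wrist",o)
im=robot.read_camera("wrist")[:,:,::-1].copy();cv2.imwrite("pics/w6.png",im);print(o["time"])
E
```

```text
time: 6.7
tool_pos: [0.6074, 0.1174, 0.0283]
tool_rot: [3.141, -0.0, 1.491]
contact_force: [-3.6, 0.7, 8.6]
opening: 0.0609
grip_force: 3.5
time: 7.12
tool_pos: [0.6069, 0.1172, 0.0418]
tool_rot: [-3.14, 0.0, 1.491]
contact_force: [-0.1, 0.1, -0.2]
opening: 0.0605
grip_force: 0.0
time: 7.53
tool_pos: [0.607, 0.1172, 0.1838]
tool_rot: [-3.141, -0.0, 1.491]
contact_force: [-0.3, -0.1, -0.1]
opening: 0.0607
grip_force: 0.0
time: 7.78
tool_pos: [0.5869, 0.1189, 0.1824]
tool_rot: [-3.141, 0.0, 1.491]
contact_force: [-1.1, -0.7, -0.6]
opening: 0.0611
grip_force: 0.0
7.7833
```

View pics/w6.png

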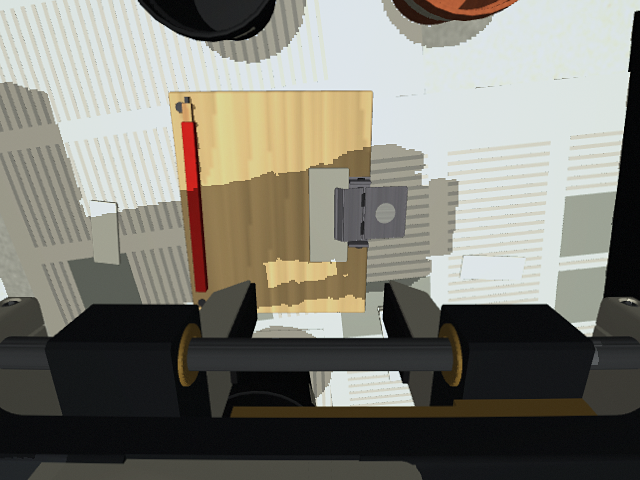

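The label is under the jaw, with its long edge at column 349 touching the ears. I'll check that numerically.

```bash
python3 - <<'E'
from h import *
o=robot.observe();c=cam("wrist",o)
stop=np.array([.6128,.1228]);y=-.0785;ex=np.array([np.cos(y),np.sin(y)]);ey=np.array([-ex[1],ex[0]])
for p,z in [((310,168.5),.023),((349,168.5),.023),((310,261),.023),((348,262),.023),((372.5,91.5),.018),((365,312),.018)]:
    q=plane(c,[p],z)[0,:2]-stop;print(p,(q@ex).round(4),(q@ey).round(4))
E
```

```text
(310, 168.5) -0.0319 0.0373
(349, 168.5) 0.0004 0.0373
(310, 261) -0.0327 -0.045
(348, 262) 0.0014 -0.046
(372.5, 91.5) 0.0181 0.0974
(365, 312) 0.0193 -0.0993
```

The label edge is at 0 to 1 mm from the ears, square and about -4 mm off centre, and the robot is clear of everything.

```bash
python3 -c "
from cell import robot
print(robot.hand_in())"
```

```text
the job is handed in; nothing more can be done
None
```

The label is home against the clip's ears (within about 1 mm, square, about 4 mm off centre), the clip has closed on it, the hand is clear, and the job is handed in; no verdict was returned, and the jaw's grip was judged only from the picture.

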